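# Sweep the loose nuts into the counting tray's trough

### The job

Clear the counting tray: sweep all three steel nuts across the black plate and over its edge into the trough along the near side of the tray, so that each lies down in the trough. Do not lift any nut, and leave the microscope objective standing upright where it is on the plate. Leave the other things on the bench alone.

Things in the scene. Friction and masses are not known exactly. Their poses are not given: they have to be found in the camera images.
- tray: Fixed tray, blue walls, 220 x 280 x 46 mm (x, y, z). Origin under its centre, on the bench; x from trough to back wall, y left along the trough, z up. Black plate: x -59..105, y -135..135 mm, top at z = 36 mm; its lip at x = -59 has no rim. Walls 5 mm thick rise 10 mm above the plate. At the start nuts and objective have x -5..50 mm, one in each lane, y = -93, -31, 31, 93 (+-6) mm, in random order.
- trough (a point): Centre of the floor of the tray's trough, 5 mm above the bench and 31 mm below the plate; axes as the tray's. The trough spans tray x -105 to -59 mm and y -135 to 135 mm.
- nut_a_center (a point): Centre of a steel hex nut lying flat on the plate, 24 mm across flats, 28 mm across corners, 13 mm high, 25 to 50 g, loose. This point is 6.5 mm above its underside; z is the nut's axis. The three nuts are alike.
- nut_b_center (a point): Centre of a steel hex nut lying flat on the plate, 24 mm across flats, 28 mm across corners, 13 mm high, 25 to 50 g, loose. This point is 6.5 mm above its underside; z is the nut's axis. The three nuts are alike.
- nut_c_center (a point): Centre of a steel hex nut lying flat on the plate, 24 mm across flats, 28 mm across corners, 13 mm high, 25 to 50 g, loose. This point is 6.5 mm above its underside; z is the nut's axis. The three nuts are alike.
- nut_a: The same nut as point nut_a_center; origin at the centre of its underside.
- nut_b: The same nut as point nut_b_center; origin at the centre of its underside.
- nut_c: The same nut as point nut_c_center; origin at the centre of its underside.
- objective: Microscope objective, light metal with a red and a black ring, 25 mm diameter, 34 mm tall, 90 g, loose, standing upright on the tray's plate in a lane of its own. Origin at the centre of its underside, z up. It must stay there.
- bubble_level: Round bubble level, cream with a green-yellow face, 36 mm diameter, 10 mm high, on the bench right of the tray; bystander. Origin at the centre of its underside, z up.
- lens_tube: Black lens tube standing on the bench behind the tray, 43 mm diameter, 62 mm tall; bystander. The two tall balances at its right reach 0.49 m above the bench. Origin at the centre of its underside, z up.
- weight_200g: Steel calibration weight with a neck, the larger of the two weights, 32 mm diameter, 44 mm tall, on the bench at the right front; bystander. Origin at the centre of its underside, z up.
- screw_jar: Clear jar of screws with a cream lid, 45 mm diameter, 60 mm tall, on the bench behind the tray, the nearer of two such jars; bystander. Origin at the centre of its underside, z up.

How it is judged:
By the outcome, as a careful person would: the job done as asked, in the order asked, and still so for the second after the job is handed in, with the robot touching nothing.
It also fails if it takes over 56 s, if anything falls off the work surface, if the arm or the gripper's body presses on something with over 40 N, if the wrist force passes 120 N, or if a joint passes its speed limit or range.

### The arm

A 6-joint arm with a two-finger parallel gripper is mounted at the origin on a cart in front of the work surface, level with it; the furniture and walls round the work are solid. World frame = base frame: x ahead of the robot, y to its left, z up, the work surface at z = 0. Lengths are in m, angles in rad, forces in N, time in s.
With the tool pointing down it reaches from about 0.375 to 0.9 m from the base axis. Payload 3.1 kg.
Tool frame: the origin (TCP) lies midway between the tips of the shut fingers; the grasp point (between the pads) lies 19 mm behind it; x points along the fingers, z is the direction in which the jaws open and shut, and the axes are right-handed (so a half turn about x gives the same grasp; the last joint's range is limited). The gripper opens to 87 mm and grips with 3 to 60 N. Pads are 19 mm wide; open, the fingers measure 117 mm over their backs; the gripper's body (75 mm by 190 mm) begins 51 mm behind the grasp point.
Start: joints at [1.167, 0.527, 1.433, -0, 1.181, -0.178], TCP at [0.139, 0.609, 0.223] pointing down, gripper open.
Joint ranges: [-3.08, 3.08], [-0.75, 2.2], [0.22, 2.44], [-1.43, 4.57], [0, 2.65], [-2.85, 2.85]. Speed limits (rad/s): [2.79, 2.79, 3.14, 3.14, 3.14, 3.14].

### API

Orientations are given as a unit quaternion [x, y, z, w].
In Python, from rig import robot, optics, workorder gives the robot as it stands.
- The arm moves only by the tool arm_command, never from a script. Its argument "plan" is a list of rows, each a list of 7 numbers: the shift along the tool's x, y, z in cm, then the turn, a rotation vector about the tool's x, y, z in rad, then the finger opening in cm, from 0 to 8.7. In form: [[x, y, z, ax, ay, az, gripper], ...]. A call has 1 to 12 rows; each row shifts and turns the pose as measured when the row begins, along the tool's axes as they then stand; what a row does not reach is not made up. A row lasts 1/8 s, in which the tool goes at most 62.5 mm and 10.7 degrees, less where a joint would pass 70% of its speed; a pose out of reach is approached as far as the arm can. A call with a gripper value outside its range is refused whole. The fingers move at their own pace and stop on an object; "grip_force" is the grip in N (left out, the last holds). Time passes only in rows, so rows that do not move let the fingers close. It gives the time, the measured TCP pose, the force and the opening at its end, in the units of the state.
- robot.get_obs(): the state, without advancing time (a new reading comes with each control period).
- optics.camera(name): name is "scene" or "top" or "wrist"; returns (picture, depth): 420x560x3 uint8, blue, green, red; 420x560 float32, m along the optical axis (not along the pixel's ray), 0 where there is no reading.
- optics.camera_info(name): a dict with "mtx" (3x3 intrinsics, pixels), "k1" (the pictures are not rectified: a ray, as slopes to the right and down, at radius r is drawn at 1 + k1 r^2 times it, then the intrinsics apply), "position" and "rotation" of the camera in the world; the wrist camera has in their place "tool_from_camera" (4x4, takes a point from camera to tool coordinates, whose origin is the TCP and whose axes are the tool frame's). Camera axes: x right, y down, z forward; pixel columns grow to the right and rows downward; lengths in m; the calibration is good to about 2 mm. A picture is of the moment at which its call begins: read the wrist's pose just before it. camera_info takes no time and is no camera call.
- workorder.hand_in(): hands the job in, once; it reports no verdict.
The state is a dict: "time": time; "q": joint angles; "joint_velocities": joint speeds; "joint_torque": joint torques, N m; "position": TCP position; "tool_rot": TCP orientation; "ft_force": force on the tool from outside, world axes, zero at the start; "moment": the same for the moment, N m; "grip_width": finger opening in m.
Only numpy, scipy, OpenCV 4.12 (cv2) and the standard library are available. Lean on these libraries where they do the work, as an engineer would, in place of code of your own. Each camera call takes 0.05 s, during which the arm holds its last target. There are 200 camera calls.

## Working session

There is one attempt and no reset: what is moved stays moved. The work goes in short steps, Python scripts to look and compute and a tool call to move; the robot and the scene stay as the last step left them, time stands still between calls to the robot, and variables do not carry over. Pictures are saved under pics/ and viewed, about 8 in all and at most 12, crops included, and the job is handed in when it is done.

Besides the shell and the picture viewer there is one more tool, called after ">>>" by a JSON object that holds its "method" and its "body". arm_command: Moves the arm, as the interface text tells. Its arguments: {"type":"object","properties":{"plan":{"type":"array"},"grip_force":{"type":"number"}},"required":["plan"]}

```bash
mkdir -p pics; ls
python3 - <<'E'
from rig import robot, optics, workorder
import cv2, numpy as np
o=robot.get_obs(); print({k:np.round(v,3) for k,v in o.items()})
for n in ("top","scene"):
    im,d=optics.camera(n); cv2.imwrite(f"pics/{n}0.png",im); np.save(f"pics/{n}0d.npy",d)
    print(n,optics.camera_info(n))
print(optics.camera_info("wrist"))
E
```

```text
pics
{'time': np.float64(0.0), 'q': array([ 1.167,  0.528,  1.434,  0.   ,  1.181, -0.178]), 'joint_velocities': array([-0.   , -0.   , -0.001, -0.002, -0.   , -0.   ]), 'joint_torque': array([ 1.0000e-03, -4.4005e+01, -1.7659e+01,  6.4000e-02,  5.8000e-02,
       -0.0000e+00]), 'position': array([0.139, 0.609, 0.222]), 'tool_rot': array([-0.441,  0.554,  0.44 ,  0.552]), 'ft_force': array([ 0.059, -0.032, -0.199]), 'moment': array([ 0.02 , -0.065, -0.031]), 'grip_width': np.float64(0.087)}
top {'mtx': array([[420.31766437,   0.        , 286.03122443],
       [  0.        , 420.31766437, 206.03488792],
       [  0.        ,   0.        ,   1.        ]]), 'k1': -0.07188185324137845, 'position': array([ 0.4671242 , -0.00172527,  0.89449183]), 'rotation': array([ 0.71512479, -0.6950354 ,  0.06094867, -0.04251563])}
scene {'mtx': array([[426.35591085,   0.        , 280.2169342 ],
       [  0.        , 426.35591085, 205.65222945],
       [  0.        ,   0.        ,   1.        ]]), 'k1': -0.00875831675308999, 'position': array([-0.07887223,  0.39215762,  0.41005496]), 'rotation': array([-0.42562566,  0.72752153, -0.4712463 ,  0.25977325])}
{'mtx': array([[321.54935145,   0.        , 275.95792811],
       [  0.        , 321.54935145, 209.15523152],
       [  0.        ,   0.        ,   1.        ]]), 'k1': -0.04323475124278744, 'tool_from_camera': array([[-3.59621280e-04, -2.52235955e-01,  9.67665693e-01,
        -1.62645030e-01],
       [ 1.12924943e-04, -9.67665760e-01, -2.52235930e-01,
         6.79746354e-02],
       [ 9.99999929e-01,  1.85641854e-05,  3.76476930e-04,
        -9.34947035e-04],
       [ 0.00000000e+00,  0.00000000e+00,  0.00000000e+00,
         1.00000000e+00]])}
```

View pics/top0.png

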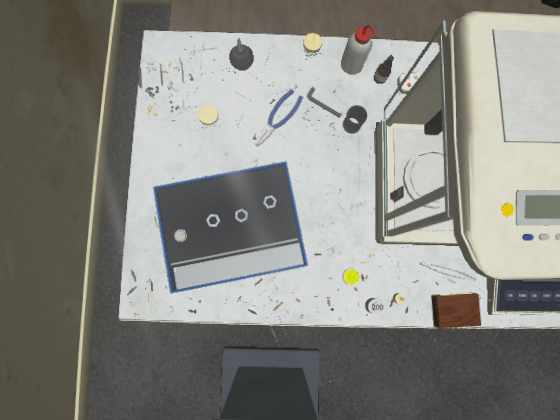

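View pics/scene0.png

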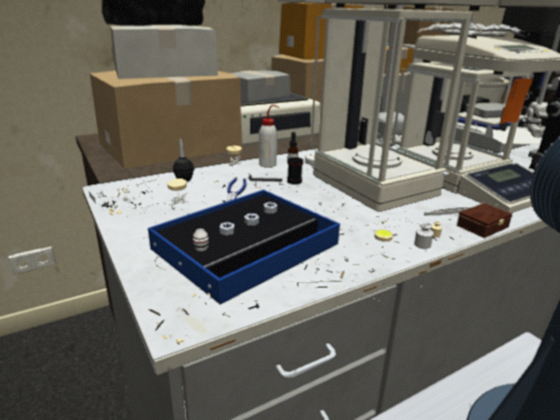

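The top view shows the objective at px (180,236), in the leftmost lane. The nuts are at about (213,220), (241,215) and (270,202), and the trough is the light strip at the near side. The scene view shows the same row: objective (200,238), nuts (227,228), (252,218) and (270,207).

```bash
cat > h.py <<'E'
import numpy as np, cv2
from scipy.spatial.transform import Rotation as R
from rig import robot, optics
def pose(name,obs=None):
    i=optics.camera_info(name)
    if name!="wrist": return i,np.array(i["position"]),R.from_quat(i["rotation"]).as_matrix()
    Rt=R.from_quat(obs["tool_rot"]).as_matrix(); T=i["tool_from_camera"]
    return i,Rt@T[:3,3]+obs["position"],Rt@T[:3,:3]
def rays(name,px,obs=None):
    i,p,Rm=pose(name,obs)
    s=cv2.undistortPoints(np.float64(px).reshape(-1,1,2),i["mtx"],np.array([i["k1"],0,0,0.])).reshape(-1,2)
    return p,np.c_[s,np.ones(len(s))]@Rm.T
def plane(name,px,z,obs=None):
    p,d=rays(name,px,obs); return p+d*((z-p[2])/d[:,2:3])
def tri(p,d,q,e):
    out=[]
    for a,b in zip(d,e):
        s,_,_,_=np.linalg.lstsq(np.c_[a,-b],q-p,rcond=None); A=p+a*s[0];B=q+b*s[1]
        out.append(np.r_[(A+B)/2,np.linalg.norm(A-B)])
    return np.array(out)
E
python3 - <<'E'
from h import *
np.set_printoptions(precision=4,suppress=True)
im=cv2.imread("pics/top0.png"); hsv=cv2.cvtColor(im,cv2.COLOR_BGR2HSV)
m=cv2.inRange(hsv,(105,120,40),(125,255,255)); m[:150]=0;m[:,:140]=0;m[:,330:]=0
m[:, :][:150]=0
c=np.vstack(cv2.findContours(m,cv2.RETR_EXTERNAL,cv2.CHAIN_APPROX_NONE)[0])
hull=cv2.convexHull(c)[:,0]
P=plane("top",hull,0.046)
r=cv2.minAreaRect((P[:,:2]*1000).astype(np.float32)); print("tray rect mm",r); print(cv2.boxPoints(r))
# nuts / objective: bright blobs on the plate
g=cv2.cvtColor(im,cv2.COLOR_BGR2GRAY)
roi=np.zeros_like(g); cv2.fillPoly(roi,[np.array([[165,195],[282,171],[295,235],[172,257]])],255)
b=cv2.inRange(g,120,255)&roi
n,l,st,ce=cv2.connectedComponentsWithStats(b)
for i in range(1,n):
    if st[i,4]>30: print(st[i],ce[i],plane("top",[ce[i]],0.049)[0])
sc=cv2.imread("pics/scene0.png")
cv2.imwrite("pics/z.png",np.hstack([cv2.resize(im[150:300,145:315],None,fx=2.3,fy=2.3*1,interpolation=2),cv2.resize(sc[180:300,140:345],(400,345),interpolation=2)]))
d=np.load("pics/top0d.npy"); 
def dep(name,d,u,v):
    p,r=rays(name,[[u,v]]); return (p+r*d[v,u])[0]
for u,v in [(213,220),(213,215),(241,210),(180,236),(225,200),(240,265),(200,280),(120+60,300)]: print((u,v),dep("top",d,u,v))
E
```

```text
tray rect mm ((549.197265625, 92.04828643798828), (217.18374633789062, 276.4141845703125), 12.949554443359375)
[[412.3959 202.4058]
 [474.3384 -66.9786]
 [685.9987 -18.3092]
 [624.0562 251.0752]]
[263 195  14  14  89] [269.3371 201.5281] [0.6004 0.012  0.049 ]
[235 209  13  13  91] [240.8462 214.8681] [0.5713 0.0688 0.049 ]
[206 214  14  13  92] [212.8261 220.0217] [0.5591 0.1248 0.049 ]
[174 229  13  13 129] [179.9457 235.1085] [0.5266 0.1894 0.049 ]
(213, 220) [0.5607 0.1265 0.0354]
(213, 215) [0.5693 0.1249 0.0495]
(241, 210) [0.5815 0.069  0.0469]
(180, 236) [0.5235 0.1847 0.069 ]
(225, 200) [0.6025 0.1036 0.0381]
(240, 265) [0.4709 0.0697 0.0078]
(200, 280) [0.4374 0.1518 0.006 ]
(180, 300) [ 0.3944  0.1931 -0.0026]
```

View pics/z.png

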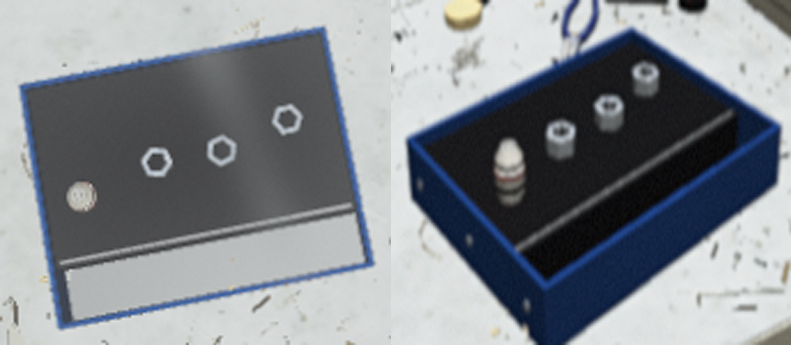

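```bash
cat >> h.py <<'E'
A=np.deg2rad(12.95); C=np.array([.5492,.0920,0]); TR=R.from_rotvec([0,0,A]).as_matrix()
def totray(w): return (np.atleast_2d(w)[:,:3]-C)@TR*1000
def state():
    o=robot.get_obs(); Rt=R.from_quat(o["tool_rot"]).as_matrix()
    print("t",o["time"],"tcp tray mm",totray(o["position"])[0].round(1),"F",np.round(o["ft_force"],1),"w",o["grip_width"],"q",np.round(o["q"],2))
    return o,Rt
def goto(t,o,Rt,sgn=1):
    "shift (cm, tool axes) to tray point mm, and rotvec to tool x down, z = sgn*tray y"
    G=TR@np.c_[[0,0,-1],[-sgn,0,0],[0,sgn,0]]
    w=TR@(np.array(t)/1000)+C
    return (Rt.T@(w-o["position"])*100).round(2),R.from_matrix(Rt.T@G).as_rotvec().round(3)
E
python3 - <<'E'
from h import *
np.set_printoptions(precision=4,suppress=True)
top=[[213.2,220.3],[241.2,215],[269.8,201.8]]
p,d=rays("top",top); q,e=rays("scene",[[227.1,225.6],[251.7,215.8],[270.2,204.7]])
T=tri(p,d,q,e); print(T); print("tri",totray(T)); print("plane",totray(plane("top",top,.049)),totray(plane("top",[[180,235.1]],.07)))
im=cv2.imread("pics/top0.png")
print("lip ends",totray(plane("top",[[171,262.5],[297.5,239]],.036)))
o,Rt=state(); print(Rt)
for s in (1,-1): print(goto([75,-93,120],o,Rt,s))
E
```

```text
[[0.5583 0.1236 0.0498 0.0007]
 [0.5706 0.0676 0.0514 0.0006]
 [0.5996 0.0111 0.0506 0.    ]]
tri [[ 15.9896  28.7845  49.7944]
 [ 15.3997 -28.6028  51.4192]
 [ 31.0084 -90.1645  50.6449]]
plane [[ 16.3339  29.1447  49.    ]
 [ 15.9508 -28.249   49.    ]
 [ 31.2536 -90.2101  49.    ]] [[-2.6699 95.5743 70.    ]]
lip ends [[ -49.8625  129.6597   36.    ]
 [ -53.218  -131.1392   36.    ]]
t 0.1 tcp tray mm [-283.9  595.4  221.7] F [-0.5 -0.2  0.4] w 0.08689017963865409 q [ 1.17  0.53  1.43 -0.    1.18 -0.18]
[[-0.0008 -0.9748  0.2229]
 [-0.0018  0.2229  0.9748]
 [-1.      0.0003 -0.0019]]
(array([ 10.23, -62.31, -46.31]), array([-0.451, -0.002, -0.001]))
(array([ 10.23, -62.31, -46.31]), array([ 2.691, -0.001,  0.002]))
```

>>> {"method": "arm_command", "body": {"plan": [[0, 0, 0, -0.15, 0, 0, 1.2], [0, 0, 0, -0.15, 0, 0, 1.2], [0, 0, 0, -0.15, 0, 0, 1.2], [0.5, -2.8, -4.7, 0, 0, 0, 1.2], [0.5, -2.8, -4.7, 0, 0, 0, 1.2], [0.5, -2.8, -4.7, 0, 0, 0, 1.2], [0.5, -2.8, -4.7, 0, 0, 0, 1.2], [0.5, -2.8, -4.7, 0, 0, 0, 1.2], [0.5, -2.8, -4.7, 0, 0, 0, 1.2], [0.5, -2.8, -4.7, 0, 0, 0, 1.2], [0.5, -2.8, -4.7, 0, 0, 0, 1.2], [0.5, -2.8, -4.7, 0, 0, 0, 1.2]]}}

```text
time: 1.6
position: [0.4916, 0.25, 0.1717]
tool_rot: [-0.558, 0.436, 0.558, 0.432]
ft_force: [-0.1, 1.0, 0.2]
grip_width: 0.0119
```

```bash
python3 -c "
from h import *
o,Rt=state(); print(goto([54,29,110],o,Rt))"
```

```text
t 1.6 tcp tray mm [-20.7 166.8 171.7] F [-0.1  1.   0.2] w 0.011914738782900959 q [ 0.27  0.5   1.67 -0.    0.98 -1.55]
(array([  6.19,  -7.18, -13.93]), array([ 0.024, -0.004, -0.005]))
```

>>> {"method": "arm_command", "body": {"plan": [[1.0, -2.5, -4.7, 0.02, 0, 0, 1.2], [1.0, -2.5, -4.6, 0, 0, 0, 1.2], [1.5, -2.3, -4.6, 0, 0, 0, 1.2], [2.0, 0, 0, 0, 0, 0, 1.2], [0, 0, 0, 0, 0, 0, 1.2]]}}

```text
time: 2.22
position: [0.6007, 0.1228, 0.1132]
tool_rot: [-0.552, 0.444, 0.552, 0.439]
ft_force: [-0.2, -0.5, 0.6]
grip_width: 0.0122
```

Run:
```python
from h import *
np.set_printoptions(precision=1,suppress=True)
o,Rt=state(); print(goto([54,29,39],o,Rt))
im,d=optics.camera("wrist"); cv2.imwrite("pics/w1.png",im)
g=cv2.cvtColor(im,cv2.COLOR_BGR2GRAY)
n,l,st,ce=cv2.connectedComponentsWithStats(cv2.inRange(g,120,255))
for i in range(1,n):
    if 80<st[i,4]<6000: print(st[i],ce[i],totray(plane("wrist",[ce[i]],.049,o))[0])
```

```text
t 2.225 tcp tray mm [ 57.1  18.5 113.2] F [-0.2 -0.5  0.6] w 0.01218467961509643 q [ 0.   0.7  1.6 -0.   0.9 -1.8]
(array([7.4, 0.3, 1.1]), array([-0., -0., -0.]))
[  64   65  371   10 1879] [250.4  68.3] [-48.6   0.7  49. ]
[ 375  125   38   38 1133] [393.7 143.7] [ 0.7 99.5 49. ]
[192 150  37  38 602] [209.7 168.6] [ 17.7 -29.6  49. ]
[273 151  37  38 633] [291. 169.] [18.2 27.9 49. ]
[108 175  37  34 569] [126.  191.5] [ 33.9 -91.8  49. ]
[232 257   5  50 188] [234.1 283.3] [106.9 -15.6  49. ]
[315 256   6  51 212] [317.7 282.9] [106.8  49.4  49. ]
[   0  272  120   60 4919] [ 67.1 297.4] [ 120.4 -151.4   49. ]
[ 438  273  122   18 2043] [497.8 281.1] [106.8 192.5  49. ]
[ 238  275   77   17 1303] [276. 283.] [106.7  17.   49. ]
[262 293  29  29 821] [276.  307.2] [127.9  16.9  49. ]
[434 292  31  41 797] [447.3 307.7] [129.7 154.7  49. ]
```

View pics/w1.png

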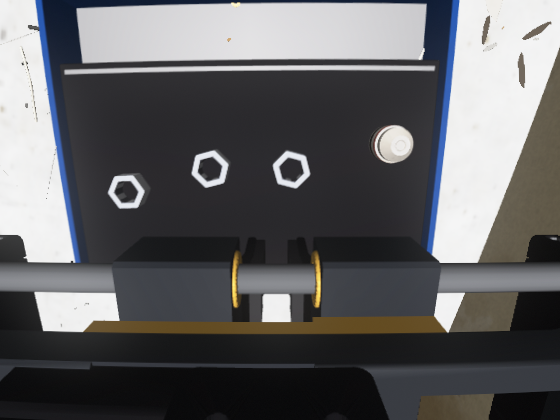

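The wrist view shows the nuts at px (126,191), (210,169) and (291,169), and the objective at (394,144). These agree with the top camera to about 2 mm. Next I descend behind the nut at y≈29.

>>> {"method": "arm_command", "body": {"plan": [[3.0, 0.3, 1.1, 0, 0, 0, 1.2], [3.0, 0, 0, 0, 0, 0, 1.2], [1.2, 0, 0, 0, 0, 0, 1.2], [0, 0, 0, 0, 0, 0, 1.2]]}}

```text
time: 2.78
position: [0.5988, 0.1357, 0.0453]
tool_rot: [0.556, -0.44, -0.55, -0.441]
ft_force: [-0.2, -0.2, 0.4]
grip_width: 0.012
```

```bash
python3 -c "
from h import *
o,Rt=state(); print(goto([-56,28.7,40],o,Rt))"
```

```text
t 2.775 tcp tray mm [58.1 31.4 45.3] F [-0.2 -0.2  0.4] w 0.012014518292457354 q [ 0.04  0.75  1.59 -0.01  0.79 -1.75]
(array([ 0.46, 11.41, -0.27]), array([ 0.001, -0.006,  0.006]))
```

>>> {"method": "arm_command", "body": {"plan": [[0.5, 0, -0.27, 0, 0, 0, 1.2], [0, 0, 0, 0, 0, 0, 1.2], [0, 1.0, 0, 0, 0, 0, 1.2], [0, 1.0, 0, 0, 0, 0, 1.2], [0, 0.8, 0, 0, 0, 0, 1.2], [0, 0.8, 0, 0, 0, 0, 1.2], [0, 0.8, 0, 0, 0, 0, 1.2], [0, 0.8, 0, 0, 0, 0, 1.2]]}}

```text
time: 3.78
position: [0.5476, 0.1205, 0.0432]
tool_rot: [0.558, -0.438, -0.549, -0.442]
ft_force: [1.0, 0.2, -0.1]
grip_width: 0.0118
```

```bash
python3 -c "
from h import *
o,Rt=state(); print(goto([-56,28.7,40],o,Rt))"
```

```text
t 3.775 tcp tray mm [ 4.9 28.1 43.2] F [ 1.   0.2 -0.1] w 0.01181588246262753 q [ 0.02  0.71  1.74 -0.01  0.69 -1.77]
(array([0.25, 6.09, 0.06]), array([ 0.001, -0.007,  0.012]))
```

>>> {"method": "arm_command", "body": {"plan": [[0.15, 0.8, 0, 0, 0, 0.01, 1.2], [0.1, 0.8, 0, 0, 0, 0, 1.2], [0.0, 0.8, 0, 0, 0, 0, 1.2], [0, 0.8, 0, 0, 0, 0, 1.2], [0, 0.8, 0, 0, 0, 0, 1.2], [0, 0.7, 0, 0, 0, 0, 1.2], [0, 0.7, 0, 0, 0, 0, 1.2], [0, 0.7, 0, 0, 0, 0, 1.2], [0, 0, 0, 0, 0, 0, 1.2]]}}

```text
time: 4.9
position: [0.4831, 0.1057, 0.0403]
tool_rot: [0.555, -0.442, -0.551, -0.439]
ft_force: [1.0, 0.3, -0.5]
grip_width: 0.012
```

```bash
python3 -c "
from h import *
o,Rt=state(); print(goto([-56,28.7,40],o,Rt))
im,d=optics.camera('top'); t=cv2.resize(im[150:310,140:320],None,fx=2.5,fy=2.5)
im,d=optics.camera('wrist'); im=cv2.resize(im[:300],(400,214))
c=np.zeros((400,850,3),'uint8'); c=np.zeros((400,860,3),np.uint8); c[:400,:450]=t; c[:214,455:855]=im; cv2.imwrite('pics/a1.png',c[:, :800])"
```

```text
t 4.9 tcp tray mm [-61.3  28.2  40.3] F [ 1.   0.3 -0.5] w 0.012002279426584729 q [-0.01  0.67  1.9  -0.01  0.58 -1.79]
(array([ 0.03, -0.53,  0.05]), array([ 0.001, -0.007,  0.   ]))
```

View pics/a1.png

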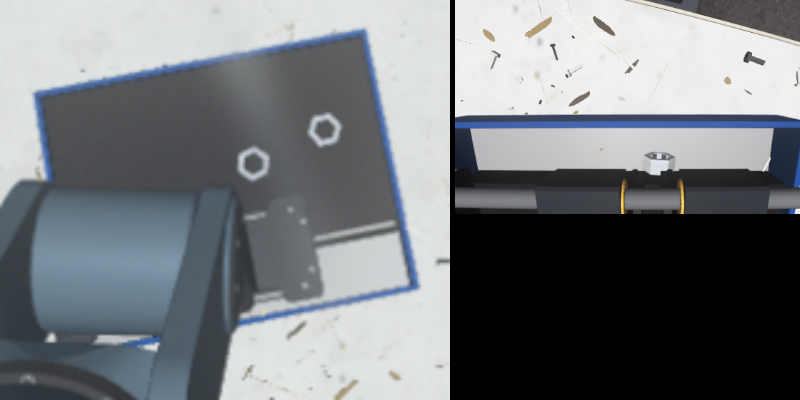

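The wrist view shows the nut in front of the fingers, in the trough region at crop px (658,160). The two other nuts are undisturbed. I'll read the nut's height from the wrist depth.

```bash
cat >> h.py <<'E'
def cloud(obs,d,name="wrist"):
    v,u=np.mgrid[0:420,0:560]; p,r=rays(name,np.c_[u.ravel(),v.ravel()],obs)
    return totray(p+r*d.ravel()[:,None]).reshape(420,560,3)
def trough(y):
    "heights seen in the trough near lane y"
    o,Rt=state(); im,d=optics.camera("wrist"); P=cloud(o,d)
    m=(d>0)&(abs(P[...,1]-y)<25)&(P[...,0]>-104)&(P[...,0]<-62)&(P[...,2]>10)&(P[...,2]<60)
    Q=P[m]; print(len(Q)); 
    if len(Q): print("min/max/median",np.percentile(Q,[2,50,98],axis=0).round(1))
    return im,P
E
python3 -c "
from h import *
trough(28)"
```

```text
t 5.0 tcp tray mm [-60.2  28.   40.4] F [ 0.1 -0.4 -0. ] w 0.012190019334267494 q [-0.01  0.67  1.9  -0.01  0.58 -1.79]
1673
min/max/median [[-103.4   13.2   10.8]
 [ -70.6   31.4   29.5]
 [ -63.4   45.3   59.2]]
```

>>> {"method": "arm_command", "body": {"plan": [[-2.0, 0, 0, 0, 0, 0, 1.2], [-2.5, 0, 0, 0, 0, 0, 1.2], [-0.5, -4.0, -2.0, 0, 0, 0, 1.2], [0, -4.0, -2.0, 0, 0, 0, 1.2], [0, -3.6, -2.0, 0, 0, 0, 1.2], [0, 0, 0, 0, 0, 0, 1.2]]}}

```text
time: 5.8
position: [0.6156, 0.0734, 0.0927]
tool_rot: [0.557, -0.441, -0.55, -0.439]
ft_force: [-0.1, 0.4, 0.0]
grip_width: 0.0119
```

Run:
```python
from h import *
im,P=trough(28); o,Rt=state(); print(goto([53,-28.7,40],o,Rt))
cv2.imwrite('pics/a2.png',im)
g=cv2.cvtColor(im,cv2.COLOR_BGR2GRAY)
n,l,st,ce=cv2.connectedComponentsWithStats(cv2.inRange(g,120,255))
for i in range(1,n):
    if 300<st[i,4]<1500: print(st[i],ce[i],totray(plane("wrist",[ce[i]],.049,o))[0].round(1))
```

```text
t 5.8 tcp tray mm [ 60.5 -33.   92.7] F [-0.1  0.4  0. ] w 0.011894578706354037 q [-0.06  0.68  1.55 -0.01  0.9  -1.85]
951
min/max/median [[-75.1  19.2  10.9]
 [-68.1  29.4  28.3]
 [-62.4  44.5  30.7]]
t 5.85 tcp tray mm [ 57.9 -31.7  92.2] F [-0.9 -0.2  0.5] w 0.011720915257942676 q [-0.06  0.68  1.56 -0.01  0.9  -1.85]
(array([5.22, 0.49, 0.34]), array([ 0.002, -0.007, -0.   ]))
[ 470  119   46   43 1411] [492.91141035 139.91211906] [ -3. 105.  49.]
[264 144  42  42 779] [284.06803594 164.94608472] [ 14. -28.  49.]
[169 171  42  38 717] [189.64714086 189.06136681] [ 29.8 -89.6  49. ]
[ 238  275   77   17 1303] [276.         282.98925556] [ 97. -33.  49.]
[262 294  29  28 796] [276.         307.64321608] [116.7 -32.9  49. ]
```

View pics/a2.png

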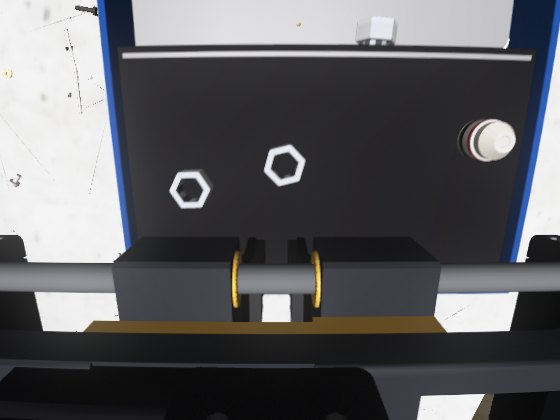

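The first nut is in the trough, at px (376,30). However, it stands on edge against the lip wall: its top is at z≈30 mm and it covers x −62..−75. I'll tip it flat after the others. For the second nut I'll make the last part of the sweep faster, so it doesn't just slide down the wall.

>>> {"method": "arm_command", "body": {"plan": [[2.5, 0.4, 0.3, 0, 0, 0, 1.2], [2.2, 0, 0, 0, 0, 0, 1.2], [0.7, 0, 0, 0, 0, 0, 1.2], [0, 0, 0, 0, 0, 0, 1.2]]}}

```text
time: 6.35
position: [0.6031, 0.0775, 0.0369]
tool_rot: [0.554, -0.442, -0.554, -0.437]
ft_force: [-0.3, -0.3, 0.5]
grip_width: 0.0119
```

```bash
python3 -c "
from h import *
o,Rt=state(); print(goto([53,-28.7,40],o,Rt))"
```

```text
t 6.35 tcp tray mm [ 49.3 -26.2  36.9] F [-0.3 -0.3  0.5] w 0.011920660713799528 q [-0.05  0.76  1.6  -0.01  0.79 -1.85]
(array([-0.31, -0.37, -0.25]), array([ 0.004, -0.005, -0.006]))
```

>>> {"method": "arm_command", "body": {"plan": [[-0.35, 0.2, -0.25, 0, 0, 0, 1.2], [0, 0.9, 0, 0, 0, 0, 1.2], [0, 0.9, 0, 0, 0, 0, 1.2], [0, 0.9, 0, 0, 0, 0, 1.2], [0, 0.9, 0, 0, 0, 0, 1.2], [0, 0.9, 0, 0, 0, 0, 1.2], [0, 0.9, 0, 0, 0, 0, 1.2]]}}

```text
time: 7.22
position: [0.5458, 0.0614, 0.0433]
tool_rot: [0.555, -0.441, -0.553, -0.437]
ft_force: [0.3, 0.6, 0.0]
grip_width: 0.0119
```

```bash
python3 -c "
from h import *
o,Rt=state(); print(goto([-60,-28.7,40],o,Rt))"
```

```text
t 7.225 tcp tray mm [-10.2 -29.   43.3] F [0.3 0.6 0. ] w 0.011898625869936843 q [-0.09  0.7   1.76 -0.01  0.69 -1.88]
(array([0.35, 4.98, 0.05]), array([ 0.004, -0.005, -0.003]))
```

>>> {"method": "arm_command", "body": {"plan": [[0.2, 1.5, 0, 0, 0, 0, 1.2], [0, 2.5, 0, 0, 0, 0, 1.2], [0, 1.5, 0, 0, 0, 0, 1.2], [0, 0, 0, 0, 0, 0, 1.2], [-2.0, 0, 0, 0, 0, 0, 1.2], [-2.5, 0, 0, 0, 0, 0, 1.2], [-0.5, -4.0, -2.2, 0, 0, 0, 1.2], [0, -4.0, -2.0, 0, 0, 0, 1.2], [0, -4.5, -2.0, 0, 0, 0, 1.2], [0, 0, 0, 0, 0, 0, 1.2]]}}

```text
time: 8.48
position: [0.6328, 0.0161, 0.0941]
tool_rot: [0.557, -0.44, -0.552, -0.438]
ft_force: [-0.6, -0.1, -0.5]
grip_width: 0.0121
```

Run:
```python
from h import *
o,Rt=state(); im,P=trough(28); print(goto([70,-91,40],o,Rt))
for y in (28,-29):
    m=(abs(P[...,1]-y)<25)&(P[...,0]>-110)&(P[...,0]<-60)&(P[...,2]>9)&(P[...,2]<34)
    print(y,m.sum(),np.percentile(P[m],[2,50,98],axis=0).round(1) if m.any() else '')
cv2.imwrite('pics/a3.png',im)
g=cv2.cvtColor(im,cv2.COLOR_BGR2GRAY)
n,l,st,ce=cv2.connectedComponentsWithStats(cv2.inRange(g,120,255))
for i in range(1,n):
    if 300<st[i,4]<1500: print(st[i],ce[i],totray(plane("wrist",[ce[i]],.049,o))[0].round(1))
```

```text
t 8.475 tcp tray mm [ 64.5 -92.7  94.1] F [-0.6 -0.1 -0.5] w 0.012097992771962038 q [-0.15  0.7   1.52 -0.01  0.92 -1.94]
t 8.475 tcp tray mm [ 64.5 -92.7  94.1] F [-0.6 -0.1 -0.5] w 0.012097992771962038 q [-0.15  0.7   1.52 -0.01  0.92 -1.94]
963
min/max/median [[-75.2  19.1  10.9]
 [-67.8  27.5  28. ]
 [-62.2  40.2  30.7]]
(array([ 5.41, -0.54,  0.21]), array([ 0.004, -0.007,  0.003]))
28 1006 [[-75.1  19.2  10. ]
 [-67.4  28.   27.7]
 [-61.9  41.1  30.7]]
-29 371 [[-88.  -48.5  11.7]
 [-83.6 -37.4  15. ]
 [-80.2 -27.4  21.1]]
[260 165  42  38 753] [280.32934927 183.18592297] [ 32.8 -91.4  49. ]
[ 238  275   77   17 1303] [276.         282.98925556] [104.7 -93.9  49. ]
[262 293  29  29 819] [275.96214896 307.13064713] [124.2 -93.8  49. ]
```

View pics/a3.png

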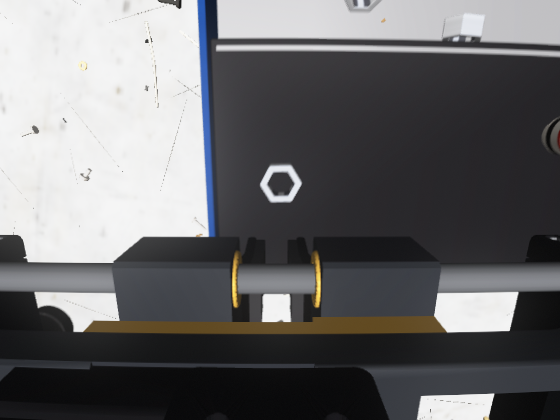

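Second nut is in the trough at px (363,4), mid-trough and away from the lip wall. The third nut is at (280,183), directly ahead of the fingers.

>>> {"method": "arm_command", "body": {"plan": [[2.5, -0.3, 0.1, 0, 0, 0, 1.2], [2.0, 0, 0.1, 0, 0, 0, 1.2], [0.7, 0, 0, 0, 0, 0, 1.2], [0, 0, 0, 0, 0, 0, 1.2]]}}

```text
time: 9.02
position: [0.6274, 0.0211, 0.04]
tool_rot: [-0.554, 0.442, 0.555, 0.436]
ft_force: [-0.4, 0.5, -0.1]
grip_width: 0.0118
```

```bash
python3 -c "
from h import *
o,Rt=state(); print(goto([-10,-91,40],o,Rt))"
```

```text
t 9.025 tcp tray mm [ 60.3 -86.7  40. ] F [-0.4  0.5 -0.1] w 0.01180867133673222 q [-0.14  0.77  1.55 -0.01  0.83 -1.94]
(array([ 0.05,  7.03, -0.39]), array([ 0.006, -0.003, -0.008]))
```

>>> {"method": "arm_command", "body": {"plan": [[0, 0.2, -0.4, 0, 0, 0, 1.2], [0, 0.9, 0, 0, 0, 0, 1.2], [0, 0.9, 0, 0, 0, 0, 1.2], [0, 0.9, 0, 0, 0, 0, 1.2], [0, 0.9, 0, 0, 0, 0, 1.2], [0, 0.9, 0, 0, 0, 0, 1.2], [0, 0.9, 0, 0, 0, 0, 1.2], [0, 0.9, 0, 0, 0, 0, 1.2]]}}

```text
time: 10.02
position: [0.5616, 0.0007, 0.043]
tool_rot: [0.555, -0.441, -0.554, -0.437]
ft_force: [0.5, 0.9, 0.7]
grip_width: 0.0119
```

```bash
python3 -c "
from h import *
o,Rt=state(); print(goto([-60,-91,40],o,Rt))"
```

```text
t 10.025 tcp tray mm [ -8.4 -91.7  43. ] F [0.5 0.9 0.7] w 0.011904118613918342 q [-0.19  0.71  1.72 -0.01  0.71 -1.99]
(array([0.32, 5.16, 0.1 ]), array([ 0.006, -0.004, -0.004]))
```

>>> {"method": "arm_command", "body": {"plan": [[0.2, 1.5, 0, 0, 0, 0, 1.2], [0, 2.5, 0, 0, 0, 0, 1.2], [0, 1.5, 0, 0, 0, 0, 1.2], [0, 0, 0, 0, 0, 0, 1.2], [-3.0, 0, 0, 0, 0, 0, 1.2], [-3.0, -3.0, 1.5, 0, 0, 0, 1.2], [-3.0, -3.5, 3.0, 0, 0, 0, 1.2], [-2.0, -3.5, 3.0, 0, 0, 0, 1.2], [0, 0, 0, 0, 0, 0, 1.2], [0, 0, 0, 0, 0, 0, 1.2]]}}

```text
time: 11.28
position: [0.5915, 0.0867, 0.1544]
tool_rot: [0.556, -0.44, -0.553, -0.438]
ft_force: [-0.1, -0.2, -0.6]
grip_width: 0.012
```

Run:
```python
from h import *
o,Rt=state(); im,d=optics.camera('wrist'); P=cloud(o,d)
m=((P[...,0]>-104)&(P[...,0]<-60)&(P[...,2]>9)&(P[...,2]<34)&(abs(P[...,1])<130)).astype(np.uint8)
n,l,st,ce=cv2.connectedComponentsWithStats(m)
for i in range(1,n):
    if st[i,4]>60: print(st[i],np.percentile(P[l==i],[2,50,98],axis=0).round(1).tolist())
cv2.imwrite('pics/a4.png',cv2.resize(im[:260],None,fx=1.4,fy=1.4))
```

```text
t 11.275 tcp tray mm [ 40.1 -14.7 154.4] F [-0.1 -0.2 -0.6] w 0.011971126664476632 q [-0.04  0.57  1.57 -0.01  1.   -1.84]
[ 139   30  318   36 3161] [[-103.9, -122.8, 9.6], [-103.3, -29.2, 22.8], [-82.3, 121.6, 33.4]]
[165  46  33  23 607] [[-92.8, -111.0, 9.8], [-84.8, -96.9, 28.1], [-78.0, -86.2, 30.7]]
[317  68  32  21 578] [[-74.9, 19.6, 9.7], [-67.7, 31.1, 28.2], [-61.7, 45.3, 30.7]]
```

View pics/a4.png

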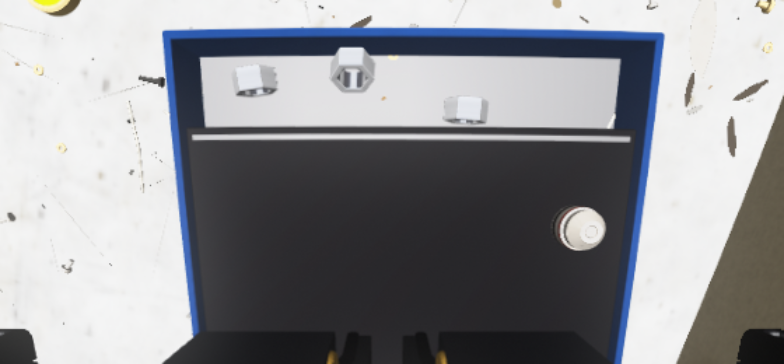

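All three nuts are in the trough, and the objective is untouched at px (580,228). But nuts A (466,109) and C (255,80) stand on edge, and B (353,68) leans against the front wall. The task says they should lie down, so I'll tip each one flat without raising it: nudge it off the wall with a light pinch and tilt it over. Nut A goes first.

```bash
python3 -c "
from h import *
o,Rt=state(); print(goto([-74,32,80],o,Rt))"
```

```text
t 11.325 tcp tray mm [ 40.3 -14.8 154.4] F [0.9 0.2 0.8] w 0.012331093439020481 q [-0.04  0.57  1.57 -0.    1.   -1.84]
(array([ 7.41, 11.42,  4.76]), array([ 0.004, -0.005,  0.001]))
```

>>> {"method": "arm_command", "body": {"plan": [[1.0, 4.0, 1.6, 0, 0, 0, 5.0], [2.0, 4.0, 1.6, 0, 0, 0, 5.0], [2.0, 3.6, 1.6, 0, 0, 0, 5.0], [2.0, 0.5, 0, 0, 0, 0, 5.0], [0, 0, 0, 0, 0, 0, 5.0], [0, 0, 0, 0, 0, 0, 5.0]]}}

```text
time: 12.08
position: [0.4548, 0.1008, 0.0801]
tool_rot: [-0.552, 0.444, 0.553, 0.439]
ft_force: [0.9, -0.2, 0.3]
grip_width: 0.0495
```

```bash
python3 -c "
from h import *
o,Rt=state(); print(goto([-74,32,12],o,Rt))"
```

```text
t 12.075 tcp tray mm [-90.   29.8  80.1] F [ 0.9 -0.2  0.3] w 0.0495167978201989 q [-0.02  0.57  1.94 -0.01  0.63 -1.8 ]
(array([ 6.8 , -1.65,  0.26]), array([-0.005, -0.003, -0.007]))
```

>>> {"method": "arm_command", "body": {"plan": [[0, -1.65, 0.25, 0, 0, 0, 5.0], [2.0, 0, 0, 0, 0, 0, 5.0], [1.0, 0, 0, 0, 0, 0, 5.0], [0, 0, 0, 0, 0, 0, 5.0]]}}

```text
time: 12.58
position: [0.4755, 0.1055, 0.0517]
tool_rot: [0.553, -0.443, -0.55, -0.441]
ft_force: [0.3, -0.1, -0.2]
grip_width: 0.0498
```

```bash
python3 -c "
from h import *
o,Rt=state(); print(goto([-74,32,12],o,Rt))"
```

```text
t 12.575 tcp tray mm [-68.8  29.7  51.7] F [ 0.3 -0.1 -0.2] w 0.049769949336744036 q [-0.01  0.64  1.91 -0.01  0.59 -1.79]
(array([3.97, 0.52, 0.25]), array([-0.007, -0.005,  0.001]))
```

>>> {"method": "arm_command", "body": {"plan": [[0.0, 0.5, 0.25, 0, 0, 0, 5.0], [0, 0, 0, 0, 0, 0, 5.0]]}}

```text
time: 12.82
position: [0.47, 0.1069, 0.0525]
tool_rot: [0.554, -0.443, -0.55, -0.442]
ft_force: [-0.4, 0.0, 0.5]
grip_width: 0.0499
```

```bash
python3 -c "
from h import *
o,Rt=state(); print(goto([-74,32,12],o,Rt))
optics.camera('top'); o,Rt=state()"
```

```text
t 12.825 tcp tray mm [-73.8  32.2  52.5] F [-0.4  0.   0.5] w 0.049887683457044814 q [-0.01  0.63  1.93 -0.01  0.58 -1.79]
(array([4.05, 0.03, 0.  ]), array([-0.008, -0.006,  0.002]))
t 12.875 tcp tray mm [-73.2  32.1  52.6] F [ 0.1 -0.3 -0.1] w 0.04997500010881507 q [-0.01  0.63  1.92 -0.01  0.58 -1.79]
```

Good. Next: straight down, a light pinch, and a drag away from the lip wall.

>>> {"method": "arm_command", "body": {"plan": [[1.5, 0, 0, 0, 0, 0, 5.0], [1.5, 0, 0, 0, 0, 0, 5.0], [0.9, 0, 0, 0, 0, 0, 5.0], [0, 0, 0, 0, 0, 0, 5.0]]}}

```text
time: 13.38
position: [0.4712, 0.1067, 0.0113]
tool_rot: [0.554, -0.443, -0.549, -0.442]
ft_force: [0.1, -0.4, -0.0]
grip_width: 0.0497
```

```bash
python3 -c "
from h import *
o,Rt=state(); print(goto([-74,32,12],o,Rt))"
```

```text
t 13.375 tcp tray mm [-72.7  31.7  11.3] F [ 0.1 -0.4 -0. ] w 0.049706126009159725 q [-0.01  0.72  1.94 -0.01  0.48 -1.79]
(array([-0.07,  0.13,  0.02]), array([-0.007, -0.006,  0.004]))
```

>>> {"method": "arm_command", "body": {"plan": [[0, 0, 0, 0, 0, 0, 2.4], [0, 0, 0, 0, 0, 0, 2.4], [0, 0, 0, 0, 0, 0, 2.4], [0, 0, 0, 0, 0, 0, 2.4], [0, 0.7, 0, 0, 0, 0, 2.4], [0, 0.7, 0, 0, 0, 0, 2.4], [0, 0.5, 0, 0, 0, 0, 2.4], [0, 0, 0, 0, 0, 0, 2.4]], "grip_force": 5}}

```text
time: 14.38
position: [0.4522, 0.1023, 0.0122]
tool_rot: [0.555, -0.442, -0.548, -0.443]
ft_force: [1.9, 0.5, -1.0]
grip_width: 0.0268
```

```bash
python3 -c "
from h import *
o,Rt=state(); print(goto([-91,32,12],o,Rt))"
```

```text
t 14.375 tcp tray mm [-92.2  31.7  12.2] F [ 1.9  0.5 -1. ] w 0.026772142126933584 q [-0.02  0.71  1.99 -0.01  0.44 -1.79]
(array([ 0.02, -0.12,  0.03]), array([-0.007, -0.007,  0.007]))
```

>>> {"method": "arm_command", "body": {"plan": [[-0.1, 0, 0, 0, 0, 0.13, 2.4], [-0.13, 0, 0, 0, 0, 0.13, 2.4], [-0.13, 0, 0, 0, 0, 0.13, 2.4], [-0.13, 0, 0, 0, 0, 0.13, 2.4], [-0.1, 0, 0, 0, 0, 0.13, 2.4], [0, 0, 0, 0, 0, 0, 2.4]]}}

```text
time: 15.12
position: [0.4548, 0.1023, 0.0185]
tool_rot: [-0.38, 0.6, 0.662, 0.239]
ft_force: [-0.5, 1.2, 0.2]
grip_width: 0.027
```

```bash
python3 -c "
from h import *
o,Rt=state(); print(goto([-91,32,17],o,Rt)); print((TR.T@Rt)[:,0])"
```

```text
t 15.125 tcp tray mm [-89.7  31.2  18.5] F [-0.5  1.2  0.2] w 0.02695731003162148 q [ 0.05  0.92  1.49 -0.11  1.38 -1.68]
(array([0.2 , 0.01, 0.08]), array([-0.011, -0.005, -0.659]))
[-0.61272158 -0.00137036 -0.79029766]
```

>>> {"method": "arm_command", "body": {"plan": [[0, 0, 0, 0, 0, 0, 5.0], [0, 0, 0, 0, 0, 0, 5.0], [0, 0, 0, 0, 0, 0, 5.0], [-3.0, 0, 0, 0, 0, 0, 5.0], [-4.0, 0, 0, 0, 0, 0, 5.0], [-2.0, 0, 0, 0, 0, -0.16, 5.0], [-2.0, 0, 0, 0, 0, -0.16, 5.0], [-1.0, -2.0, 0, 0, 0, -0.16, 5.0], [0, -3.0, 0, 0, 0, -0.16, 5.0], [0, -3.0, -2.0, 0, 0, 0, 5.0], [0, 0, 0, 0, 0, 0, 5.0], [0, 0, 0, 0, 0, 0, 5.0]]}}

```text
time: 16.62
position: [0.5972, 0.1147, 0.1141]
tool_rot: [0.553, -0.444, -0.549, -0.442]
ft_force: [-0.3, -0.1, -0.5]
grip_width: 0.0498
```

```bash
cat >> h.py <<'E'
def look(fn):
    o,Rt=state(); im,d=optics.camera('wrist'); P=cloud(o,d)
    m=((P[...,0]>-100)&(P[...,0]<-60)&(P[...,2]>10)&(P[...,2]<34)&(abs(P[...,1])<128)).astype(np.uint8)
    n,l,st,ce=cv2.connectedComponentsWithStats(m)
    for i in range(1,n):
        if st[i,4]>60: print(st[i],np.percentile(P[l==i],[2,50,98],axis=0).round(1).tolist())
    cv2.imwrite(fn,cv2.resize(im[:260],None,fx=1.4,fy=1.4))
    return o,Rt
E
python3 -c "
from h import *
o,Rt=look('pics/a5.png'); print(goto([-82,-98,80],o,Rt))"
```

```text
t 16.625 tcp tray mm [ 51.8  11.4 114.1] F [-0.3 -0.1 -0.5] w 0.04979612992285383 q [ 0.01  0.64  1.57 -0.01  0.93 -1.77]
[ 190    4   38   37 1058] [[-99.5, -50.1, 11.1], [-90.3, -37.6, 23.4], [-80.8, -25.4, 32.4]]
[110  18  39  28 846] [[-92.6, -109.4, 10.7], [-84.6, -95.5, 28.0], [-78.1, -85.9, 30.6]]
[284  29  37  37 697] [[-85.3, 18.1, 10.5], [-74.4, 30.0, 18.2], [-62.0, 41.8, 19.9]]
(array([  3.49,  13.28, -11.04]), array([-0.009, -0.008,  0.001]))
```

View pics/a5.png

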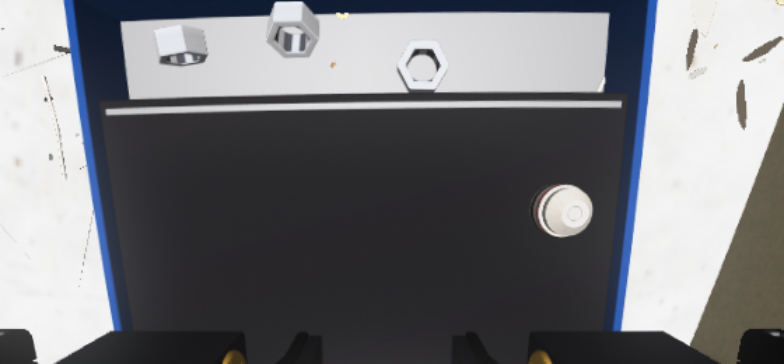

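Nut A now lies flat at px (423,66), with its top at z≈19 mm. C (181,45) and B (293,29) remain. C gets the same treatment.

>>> {"method": "arm_command", "body": {"plan": [[0.4, 3.8, -3.0, 0, 0, 0, 4.2], [0.4, 3.8, -3.0, 0, 0, 0, 4.2], [0.5, 3.8, -3.0, 0, 0, 0, 4.2], [0.8, 1.2, -1.2, 0, 0, 0, 4.2], [0, 0, 0, 0, 0, 0, 4.2], [0, 0, 0, 0, 0, 0, 4.2]]}}

```text
time: 17.42
position: [0.4942, -0.0123, 0.0935]
tool_rot: [0.555, -0.442, -0.549, -0.441]
ft_force: [0.1, 0.8, -0.9]
grip_width: 0.0422
```

```bash
python3 -c "
from h import *
o,Rt=state(); print(goto([-88,-95,60],o,Rt))"
```

```text
t 17.425 tcp tray mm [-76.9 -89.3  93.5] F [ 0.1  0.8 -0.9] w 0.04221893300279539 q [-0.25  0.56  1.88 -0.01  0.7  -2.03]
(array([ 3.35,  1.12, -0.55]), array([-0.005, -0.008,  0.005]))
```

>>> {"method": "arm_command", "body": {"plan": [[1.5, 1.1, -0.55, 0, 0, 0, 4.2], [1.9, 0, 0, 0, 0, 0, 4.2], [0, 0, 0, 0, 0, 0, 4.2], [0, 0, 0, 0, 0, 0, 4.2]]}}

```text
time: 17.92
position: [0.4907, -0.0175, 0.0601]
tool_rot: [0.559, -0.439, -0.548, -0.441]
ft_force: [-0.5, 0.4, 0.6]
grip_width: 0.0422
```

```bash
python3 -c "
from h import *
o,Rt=state(); print(goto([-88,-95,12],o,Rt))"
```

```text
t 17.925 tcp tray mm [-81.6 -93.6  60.1] F [-0.5  0.4  0.6] w 0.04220020977625887 q [-0.26  0.62  1.91 -0.01  0.59 -2.05]
(array([ 4.8 ,  0.7 , -0.08]), array([ 0.001, -0.011,  0.012]))
```

>>> {"method": "arm_command", "body": {"plan": [[0, 0.6, -0.1, 0, -0.01, 0.01, 4.2], [1.6, 0, 0, 0, 0, 0, 4.2], [1.6, 0, 0, 0, 0, 0, 4.2], [0, 0, 0, 0, 0, 0, 4.2]]}}

```text
time: 18.42
position: [0.487, -0.02, 0.03]
tool_rot: [0.556, -0.438, -0.552, -0.441]
ft_force: [-0.5, 0.6, 0.5]
grip_width: 0.0419
```

```bash
python3 -c "
from h import *
o,Rt=state(); print(goto([-89,-95,12],o,Rt))"
```

```text
t 18.425 tcp tray mm [-85.7 -95.3  30. ] F [-0.5  0.6  0.5] w 0.04186565454542745 q [-0.27  0.68  1.92  0.    0.53 -2.07]
(array([1.8 , 0.34, 0.03]), array([ 0.003, -0.002,  0.006]))
```

>>> {"method": "arm_command", "body": {"plan": [[1.4, 0.3, 0, 0, 0, 0, 4.2], [0.4, 0, 0, 0, 0, 0, 4.2], [0, 0, 0, 0, 0, 0, 2.2], [0, 0, 0, 0, 0, 0, 2.2], [0, 0, 0, 0, 0, 0, 2.2], [0, 0, 0, 0, 0, 0, 2.2]]}}

```text
time: 19.18
position: [0.4867, -0.0215, 0.0151]
tool_rot: [0.558, -0.438, -0.55, -0.442]
ft_force: [0.2, 0.1, 0.7]
grip_width: 0.0274
```

```bash
python3 -c "
from h import *
o,Rt=state(); print(goto([-92,-95,12],o,Rt))"
```

```text
t 19.175 tcp tray mm [-86.3 -96.6  15.1] F [0.2 0.1 0.7] w 0.02743361467542856 q [-0.27  0.71  1.93  0.    0.48 -2.08]
(array([0.31, 0.57, 0.17]), array([ 0.003, -0.005,  0.012]))
```

>>> {"method": "arm_command", "body": {"plan": [[0.35, 0, 0, 0, 0, 0, 3.2], [0, 0, 0, 0, 0, 0, 2.2], [0, 0.6, 0, 0, 0, 0, 2.2], [0, 0, 0, 0, 0, 0, 2.2], [-0.1, 0, 0, 0, 0, 0.13, 2.2], [-0.13, 0, 0, 0, 0, 0.13, 2.2], [-0.13, 0, 0, 0, 0, 0.13, 2.2], [-0.13, 0, 0, 0, 0, 0.13, 2.2], [-0.1, 0, 0, 0, 0, 0.13, 2.2], [0, 0, 0, 0, 0, 0, 2.2]]}}

```text
time: 20.42
position: [0.482, -0.0237, 0.018]
tool_rot: [-0.383, 0.598, 0.663, 0.237]
ft_force: [0.3, 0.2, 0.1]
grip_width: 0.027
```

```bash
python3 -c "
from h import *
o,Rt=state(); print(goto([-92,-95,12],o,Rt)); print((TR.T@Rt)[:,0])"
```

```text
t 20.425 tcp tray mm [-91.5 -97.7  18. ] F [0.3 0.2 0.1] w 0.027032309959314223 q [-0.14  0.93  1.46 -0.23  1.37 -1.81]
(array([ 0.51, -0.32,  0.28]), array([-0.002, -0.008, -0.657]))
[-0.61038808 -0.00672607 -0.79207396]
```

Same release and retreat along the tool axis, with the opening limited by the side wall.

>>> {"method": "arm_command", "body": {"plan": [[0, 0, 0, 0, 0, 0, 4.0], [0, 0, 0, 0, 0, 0, 4.0], [0, 0, 0, 0, 0, 0, 4.0], [-3.0, 0, 0, 0, 0, 0, 4.0], [-4.0, 0, 0, 0, 0, 0, 4.0], [-2.0, 0, 0, 0, 0, -0.16, 4.0], [-2.0, 0, 2.0, 0, 0, -0.16, 4.0], [-1.0, -2.0, 2.0, 0, 0, -0.16, 4.0], [0, -3.0, 1.0, 0, 0, -0.16, 4.0], [0, -2.0, 0, 0, 0, 0, 4.0], [0, 0, 0, 0, 0, 0, 4.0], [0, 0, 0, 0, 0, 0, 4.0]]}}

```text
time: 21.92
position: [0.599, 0.056, 0.1136]
tool_rot: [0.555, -0.442, -0.549, -0.441]
ft_force: [-0.3, 0.9, -0.4]
grip_width: 0.0402
```

```bash
python3 -c "
from h import *
o,Rt=look('pics/a6.png'); print(goto([-88,-38,70],o,Rt))"
```

```text
t 21.925 tcp tray mm [ 40.5 -46.2 113.6] F [-0.3  0.9 -0.4] w 0.040192277775149075 q [-0.09  0.63  1.59 -0.01  0.91 -1.88]
[ 271   19   37   36 1035] [[-99.5, -50.3, 10.6], [-90.3, -38.2, 23.5], [-80.9, -25.6, 32.5]]
[192  40  37  37 698] [[-88.8, -108.8, 10.7], [-76.8, -97.0, 18.1], [-65.2, -84.8, 19.8]]
[359  45  40  36 732] [[-85.3, 17.0, 10.6], [-73.6, 29.4, 18.1], [-62.1, 41.6, 19.9]]
(array([ 4.29, 12.87,  0.8 ]), array([-0.004, -0.007,  0.005]))
```

View pics/a6.png

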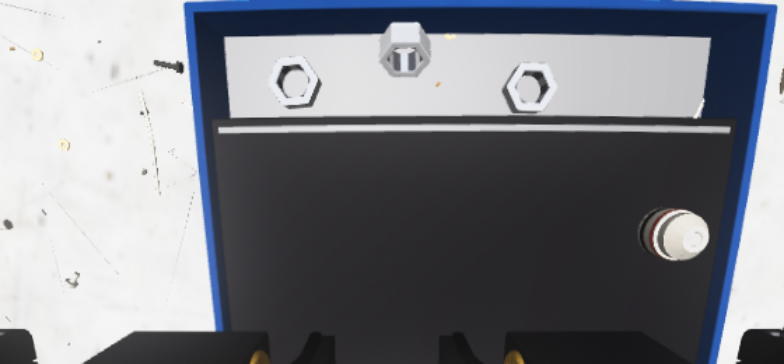

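C lies flat too (px (294,81), top z≈19). B still leans on the front wall at (405,48), tilted about 30–35°. Pinching it lightly and drawing it back from the wall should let it fall flat.

>>> {"method": "arm_command", "body": {"plan": [[0.6, 3.8, 0.3, 0, 0, 0, 4.2], [0.8, 3.8, 0.3, 0, 0, 0, 4.2], [1.0, 3.8, 0, 0, 0, 0, 4.2], [1.0, 0.6, 0, 0, 0, 0, 4.2], [0, 0, 0, 0, 0, 0, 4.2], [0, 0, 0, 0, 0, 0, 4.2]]}}

```text
time: 22.72
position: [0.4759, 0.0336, 0.078]
tool_rot: [0.555, -0.443, -0.549, -0.442]
ft_force: [0.7, -0.1, -0.1]
grip_width: 0.0418
```

```bash
python3 -c "
from h import *
o,Rt=state(); print(goto([-91,-38,55],o,Rt))"
```

```text
t 22.725 tcp tray mm [-84.5 -40.5  78. ] F [ 0.7 -0.1 -0.1] w 0.04182238792631855 q [-0.16  0.58  1.93 -0.01  0.63 -1.94]
(array([2.3 , 0.66, 0.26]), array([-0.006, -0.007,  0.004]))
```

>>> {"method": "arm_command", "body": {"plan": [[1.2, 0.65, 0.25, 0, 0, 0, 4.2], [1.1, 0, 0, 0, 0, 0, 4.2], [0, 0, 0, 0, 0, 0, 4.2], [0, 0, 0, 0, 0, 0, 4.2]]}}

```text
time: 23.22
position: [0.4734, 0.0341, 0.0554]
tool_rot: [0.557, -0.441, -0.547, -0.442]
ft_force: [-0.5, -1.2, -0.0]
grip_width: 0.042
```

```bash
python3 -c "
from h import *
o,Rt=state(); print(goto([-91,-38,14],o,Rt))"
```

```text
t 23.225 tcp tray mm [-86.8 -39.4  55.4] F [-0.5 -1.2 -0. ] w 0.042014950105448666 q [-0.16  0.62  1.95 -0.01  0.56 -1.94]
(array([4.13, 0.46, 0.18]), array([-0.005, -0.01 ,  0.01 ]))
```

>>> {"method": "arm_command", "body": {"plan": [[1.0, 0.4, 0.2, 0, 0, 0, 4.2], [1.5, 0, 0, 0, 0, 0, 4.2], [1.4, 0, 0, 0, 0, 0, 4.2], [0.3, 0, 0, 0, 0, 0, 4.2], [0, 0, 0, 0, 0, 0, 2.0], [0, 0, 0, 0, 0, 0, 2.0], [0, 0, 0, 0, 0, 0, 2.0], [0, 0, 0, 0, 0, 0, 2.0]]}}

```text
time: 24.22
position: [0.4702, 0.0349, 0.0121]
tool_rot: [0.558, -0.441, -0.546, -0.443]
ft_force: [-0.9, 0.4, -0.3]
grip_width: 0.0269
```

```bash
python3 -c "
from h import *
o,Rt=state(); print(goto([-77,-38,14],o,Rt))"
```

```text
t 24.225 tcp tray mm [-89.8 -37.9  12.1] F [-0.9  0.4 -0.3] w 0.02687629275270533 q [-0.16  0.71  1.97 -0.01  0.44 -1.94]
(array([-0.18, -1.28, -0.  ]), array([-0.005, -0.011,  0.012]))
```

>>> {"method": "arm_command", "body": {"plan": [[0, -0.6, 0, 0, 0, 0, 2.0], [0, -0.6, 0, 0, 0, 0, 2.0], [-0.1, -0.2, 0, 0, 0, -0.12, 2.0], [-0.1, 0, 0, 0, 0, -0.12, 2.0], [0, 0, 0, 0, 0, 0, 4.2], [0, 0, 0, 0, 0, 0, 4.2], [0, 0, 0, 0, 0, 0, 4.2], [-2.0, 0, 0, 0, 0, 0, 4.2], [-3.0, 0, 0, 0, 0, 0, 4.2], [-3.0, 0, 0, 0, 0, 0.12, 4.2], [-1.0, -3.0, 0, 0, 0, 0.12, 4.2], [-1.0, -5.0, 0, 0, 0, 0, 4.2]]}}

```text
time: 25.72
position: [0.5497, 0.0582, 0.1149]
tool_rot: [-0.536, 0.457, 0.569, 0.424]
ft_force: [1.2, -0.0, -0.6]
grip_width: 0.042
```

>>> {"method": "arm_command", "body": {"plan": [[-2.0, -4.0, 0, 0, 0, 0, 4.2], [-1.0, -2.0, 0, 0, 0, 0, 4.2], [0, 0, 0, 0, 0, 0, 4.2], [0, 0, 0, 0, 0, 0, 4.2]]}}

```text
time: 26.22
position: [0.6155, 0.0719, 0.1426]
tool_rot: [-0.539, 0.458, 0.567, 0.423]
ft_force: [-0.4, -0.9, 0.4]
grip_width: 0.0417
```

Run:
```python
from h import *
o,Rt=look('pics/a7.png')
im,d=optics.camera('wrist'); P=cloud(o,d)
m=((P[...,2]>55)&(P[...,2]<80)&(abs(P[...,1]-95)<25)&(abs(P[...,0])<25))
if m.any(): print("objective top",np.percentile(P[m],[2,50,98],axis=0).round(1))
```

```text
t 26.225 tcp tray mm [ 60.1 -34.5 142.6] F [-0.4 -0.9  0.4] w 0.04174163125630927 q [-0.06  0.64  1.47 -0.02  1.09 -1.84]
[267  30  31  33 544] [[-94.7, -42.1, 10.6], [-83.2, -30.3, 18.1], [-71.1, -18.5, 19.8]]
[188  38  33  32 556] [[-88.7, -108.9, 10.7], [-77.0, -97.3, 18.0], [-65.4, -85.2, 19.8]]
[336  42  32  31 548] [[-85.6, 17.5, 11.0], [-74.1, 29.8, 18.0], [-62.1, 41.5, 19.7]]
objective top [[-11.1  84.6  55.9]
 [  0.2  91.6  66.2]
 [ 10.9 102.8  71.3]]
```

View pics/a7.png

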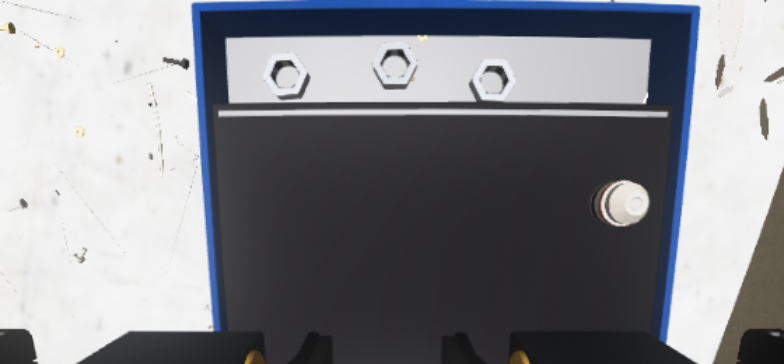

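All three nuts now lie flat in the trough, at px (286,75), (395,66) and (493,79), with tops at z≈18–20 mm. The objective stands upright at (622,203), and the gripper is clear of everything.

```bash
python3 -c "
from rig import workorder
print(workorder.hand_in())"
```

```text
the job is handed in; nothing more can be done
None
```

All three nuts were swept over the lip and now lie flat in the trough. The job is handed in, at about 26 s of the 56 s allowed.

**What I did:** I swept each nut with two slightly open fingers behind it. After dropping in, two of them stood on edge and one leaned on the front wall. I pinched each lightly inside the trough (5 N), drew it clear of the walls and tilted it flat. During that tilting each nut's centre may have risen an estimated 2 mm or so, far below plate level. You said not to lift any nut, and I took this as tipping rather than lifting.

**Last checks (wrist picture and depth):**

| Item | Tray position (x, y), mm | State |
|---|---|---|
| Nut A | -74, 30 | Flat, top at z ≈ 18–20 mm |
| Nut B | -83, -30 | Flat, top at z ≈ 18–20 mm |
| Nut C | -77, -97 | Flat, top at z ≈ 18–20 mm |
| Objective | about 0, 92 | Upright, top at z ≈ 71 mm |

The first look gave the objective at (-3, 96), 3–4 mm from the last reading. I put that down to the viewing angle, because the fingers never came near it. The bench objects (level, lens tube, weights, jars) were never approached, but I did not measure them again at the end. The forces read after each move call stayed under about 3 N.

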